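Roll a centrifuge bottle up the loading ramp onto the bottle roller

ROBOT

A 7-joint arm with a two-finger parallel gripper is mounted at the origin on the work surface. World frame = base frame: x ahead of the robot, y to its left, z up, the work surface at z = 0. Lengths are in m, angles in rad, forces in N, time in s.
With the tool pointing down it reaches from about 0.425 to 0.925 m from the base axis. Payload 6.8 kg.
Tool frame: the origin (TCP) lies midway between the tips of the shut fingers; the grasp point (between the pads) lies 19 mm behind it (hold_point_z is the distance from the TCP to the grasp point, in m); z points along the fingers, y is the direction in which the jaws open and shut (so a half turn about z gives the same grasp; the last joint's range is limited). The gripper opens to 88 mm and grips with 3 to 60 N. Pads are 20 mm wide; open, the fingers measure 115 mm over their backs; the gripper's body (75 mm by 178 mm) begins 61 mm behind the grasp point.
Start: joints at [1.215, 0.477, 0.022, 1.555, -0.011, 1.109, -0.083], TCP at [0.166, -0.654, 0.223] pointing down, gripper open.
Joint ranges: [-2.96, 2.96], [-0.34, 2.1], [-1.41, 1.46], [0.24, 2.44], [-1.37, 4.51], [0.17, 1.92], [-2.96, 2.96]. Speed limits (rad/s): [2.39, 2.39, 3.14, 3.14, 3.14, 3.14, 3.14].

INTERFACE

Orientations are given as a unit quaternion [w, x, y, z].
In Python, from workcell import * gives the robot as it stands.
- The arm moves only by the tool step_arm, never from a script. Its argument "targets" is a list of rows, each a list of 7 numbers: the shift along the tool's x, y, z in cm, then the turn, a rotation vector about the tool's x, y, z in degrees, then the gripper command: -1 is shut, 1 is fully open, values between are in proportion. A call has 1 to 5 rows; each row shifts and turns the commanded pose from where the row before left it, along the tool's axes as they then stand; what a row does not reach is not made up. A row lasts 1/8 s, in which the tool goes at most 62.5 mm and 10.7 degrees, less where a joint would pass 70% of its speed; a pose out of reach is approached as far as the arm can. A call with a gripper value outside its range is refused whole. The fingers move at their own pace and stop on an object; "squeeze" is the grip in N (left out, the last holds). Time passes only in rows, so rows that do not move let the fingers close. It gives the time, the measured TCP pose, the force and the opening at its end, in the units of the state.
- state(): the state, without advancing time (a new reading comes with each control period).
- capture(name): name is "scene" or "top"; returns the picture (420x560x3 uint8, blue, green, red); there is no depth.
- get_calibration(name): a dict with "camera_matrix" (3x3 intrinsics, pixels), "rvec" (rotation vector, rad) and "tvec" (3), from world to camera coordinates, as OpenCV has them. Camera axes: x right, y down, z forward; pixel columns grow to the right and rows downward; lengths in m; the calibration is good to about 2 mm. A picture is of the moment at which its call begins. get_calibration takes no time and is no camera call.
- hand_in(): hands the job in, once; it reports no verdict.
The state is a dict: "time_s": time; "q": joint angles; "joint_vel": joint speeds; "effort": joint torques, N m; "position": TCP position; "tcp_rot": TCP orientation; "contact_force": force on the tool from outside, world axes, zero at the start; "wrist_torque": the same for the moment, N m; "finger_gap": finger opening in m.
Only numpy, scipy, OpenCV 4.12 (cv2) and the standard library are available. Lean on these libraries where they do the work, as an engineer would, in place of code of your own. Each camera call takes 0.05 s, during which the arm holds its last target. There are 200 camera calls.

TASK

Load the bottle roller: with the fingertips, push the centrifuge bottle that lies on the bench at the foot of the loading ramp from behind, up the ramp and over the front roller, until it drops into the groove between the two rollers and lies there squarely against the back roller. Keep your fingers on it all the way up, so that it never gets away from you and rolls loose on the ramp, back down or ahead; do not grasp or lift it, leave the other things on the bench where they are, and finish with the hand clear.

Things in the scene. Friction and masses are not known exactly. Their poses are not given: they have to be found in the camera images.
- bottle: 250 ml centrifuge bottle to load: white plastic, grey screw cap, about 0.3 kg, lying on the bench across the foot of the ramp. Barrel 62 mm in diameter, 112 mm long; 140 mm over all. Origin on its axis at mid-barrel, 31 mm above what it lies on; y runs along it to the cap (barrel y -56 to +56 mm), x and z turn as it rolls. It rolls freely and swings round if pushed at one end only.
- bottle_cap (a point): Middle of the lying bottle's screw cap (50 mm in diameter, 20 mm long), on its axis, 74 mm from the bottle's origin.
- roller: Bench bottle roller, fixed to the bench, its loading ramp on its front. Origin at bench height on the lane's middle line, 85 mm in from the ramp's foot; x points level up the lane (the way to push), y across it to the left, z up. Ramp foot at x = -85 mm, ramp top at x = +63 mm, 32 mm above the bench. The bottle's cap points to y+; its barrel's middle starts near y = -14 mm and belongs there.
- front_top (a point): Top of the front roller, at the middle line: x = 75 mm, 34 mm above the bench in the roller's frame. The bottle riding over it has its axis 65 mm above the bench; past it, it drops 8 mm into the groove. The two rollers run across the lane 50 mm apart, turn stiffly, and carry rubber tyres 28 mm in diameter and 22 mm wide at y = -49 and +21 mm.
- groove (a point): Where the middle of the bottle's barrel belongs, in the groove between the rollers: x = 100, y = -14 mm, 57 mm above the bench in the roller's frame.
- stop_bar (a point): Middle of the 8 mm steel stop bar across the lane behind the back roller: x = 137 mm, 70 mm above the bench in the roller's frame; 4 mm behind a seated bottle. The end frames beside the rollers have their inner faces at y = -86 and +86 mm, 56 mm high (78 mm at the bar).
- motor_box (a point): Middle of the top of the cream motor box on the right end of the rollers (y = -92 to -154 mm, x = 45 to 155 mm in the roller's frame), 78 mm above the bench, 90 mm with its knob.
- ramp: Stainless steel loading ramp, part of the roller: a plate 151 mm long sloping up at 0.2065 rad (12 degrees). Origin at the middle of its foot edge on the upper face, 1.5 mm above the bench; x runs up the slope, y across, z at right angles to the plate. Lips up to 13 mm high along both sides, 86 mm from the middle line. A bottle on it has its axis 31 mm above the plate.
- standing_bottle: Bystander: a bottle of the same kind standing upright on the bench, 140 mm high, to the right of the motor box. Origin at its underside.
- beaker: Bystander: an empty glass beaker, 68 mm across and 90 mm high, behind the roller. Origin at its underside.
- tip_box: Bystander: a pipette tip box, grey with a clear lid over white tips, 122 x 84 x 85 mm high, left of and behind the roller. Origin at its underside.
- spare_cap: Bystander: a loose grey screw cap, 50 mm across and 20 mm high, on the bench left of the ramp's foot. Origin at its underside.
- marker: Bystander: a marker pen, 135 mm long and 13 mm high, lying on the bench left of the ramp. Origin at its underside.
- tube_rack: Bystander: a white rack of screw-capped tubes, 200 x 90 mm, 121 mm high, to the right of the ramp's foot. Origin at its underside.
- reagent_jar: Bystander: an amber glass jar with a white lid, 56 mm across and 85 mm high, behind the roller. Origin at its underside.
There are look-alikes about, which are no part of the job. What is shaped like the bottle but purple or red is not meant.

How it is judged:
By the outcome, as a careful person would: the job done as asked, in the order asked, and still so for the second after the job is handed in, with the robot touching nothing.
It also fails if it takes over 48 s, if anything falls off the work surface, if the arm or the gripper's body presses on something with over 40 N, if the wrist force passes 120 N, or if a joint passes its speed limit or range.

## Working session

There is one attempt and no reset: what is moved stays moved. The work goes in short steps, Python scripts to look and compute and a tool call to move; the robot and the scene stay as the last step left them, time stands still between calls to the robot, and variables do not carry over. Pictures are saved under pics/ and viewed, about 8 in all and at most 12, crops included, and the job is handed in when it is done.

Besides the shell and the picture viewer there is one more tool, called after "Call:" by a JSON object that holds its "api" and its "payload", one argument or row to a line. step_arm: Moves the arm, as the interface text tells. Its arguments: {"type":"object","properties":{"targets":{"type":"array"},"squeeze":{"type":"number"}},"required":["targets"]}

```bash
mkdir -p pics
python3 - <<'E'
from workcell import *
import cv2
for n in("scene","top"):
    cv2.imwrite(f"pics/{n}0.png",capture(n)); c=get_calibration(n); print(n,c)
print(state())
E
```

```text
scene {'camera_matrix': array([[449.74774776,   0.        , 282.01032368],
       [  0.        , 449.74774776, 203.46753388],
       [  0.        ,   0.        ,   1.        ]]), 'rvec': array([ 2.06352172,  1.64186473, -0.49569636]), 'tvec': array([-0.11756161, -0.43230844,  1.36135374])}
top {'camera_matrix': array([[398.61017523,   0.        , 274.33803473],
       [  0.        , 398.61017523, 207.17278158],
       [  0.        ,   0.        ,   1.        ]]), 'rvec': array([ 2.1427375 , -2.16738465,  0.16008479]), 'tvec': array([-0.01136462,  0.56918421,  0.85469796])}
{'time_s': 0.1, 'q': array([ 1.21489827,  0.47776677,  0.0223656 ,  1.55632644, -0.01150255,
        1.10931221, -0.08311196]), 'joint_vel': array([-0.00287228, -0.0003968 , -0.0012114 , -0.00246804,  0.00091795,
        0.00031394, -0.00036108]), 'effort': array([ 4.02786027e-03, -5.84090924e+01,  1.53954450e+00, -2.73313969e+01,
       -5.42400917e-02,  1.30484928e-02,  8.60902696e-05]), 'position': array([ 0.16539986, -0.65386285,  0.22175736]), 'tcp_rot': array([-8.24931214e-04,  9.92334793e-01,  1.23575684e-01, -1.69337041e-04]), 'contact_force': array([ 0.65346672,  0.40916451, -0.5363559 ]), 'wrist_torque': array([-0.02041673, -0.00061593, -0.05184966]), 'finger_gap': 0.08786209938242319}
```

View pics/scene0.png

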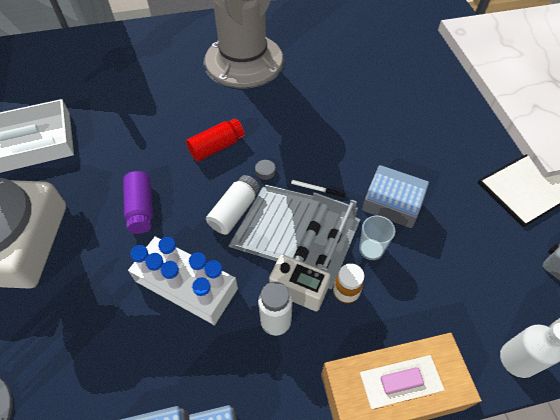

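View pics/top0.png

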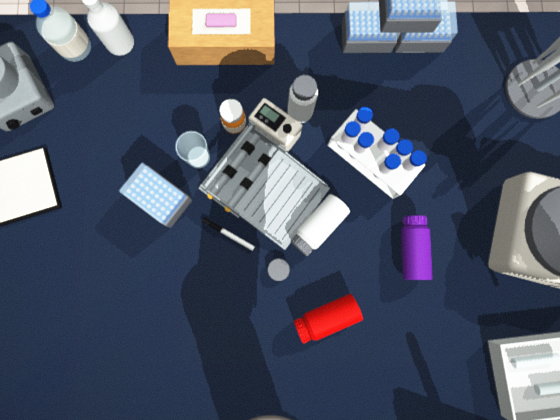

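Candidates: the white bottle with grey cap (scene 232,205; top 322,223) at the ramp's foot, the purple (scene 138,200), the red (215,140), and the standing white one (275,308). The lying white one fits. I'll confirm it in an enlarged crop, with a metric grid drawn on it.

```bash
cat > h.py <<'E'
import numpy as np, cv2
from workcell import *
def cam(n):
    c=get_calibration(n); R=cv2.Rodrigues(np.array(c["rvec"]))[0]; return np.array(c["camera_matrix"]),R,np.array(c["tvec"]).ravel()
def ray(n,uv):
    K,R,t=cam(n); d=R.T@np.linalg.inv(K)@np.array([uv[0],uv[1],1.]); return -R.T@t,d
def onz(n,uv,z):
    o,d=ray(n,uv); return o+d*(z-o[2])/d[2]
def tri(a,b):
    o1,d1=ray("scene",a);o2,d2=ray("top",b)
    s=np.linalg.lstsq(np.c_[d1,-d2],o2-o1,rcond=None)[0]; p,q=o1+s[0]*d1,o2+s[1]*d2
    return (p+q)/2,np.linalg.norm(p-q)
def proj(n,P):
    K,R,t=cam(n); return cv2.projectPoints(np.atleast_2d(np.array(P,float)),R,t,K,None)[0].reshape(-1,2)
E
python3 - <<'E'
from h import *
a=cv2.imread("pics/scene0.png")[165:315,195:370]; b=cv2.imread("pics/top0.png")[90:265,190:360]
A=cv2.resize(a,None,fx=4.5,fy=4.5,interpolation=cv2.INTER_CUBIC);cv2.imwrite("pics/sc.png",A[:600,:800])
B=cv2.resize(b,None,fx=3.4,fy=3.4,interpolation=cv2.INTER_CUBIC);cv2.imwrite("pics/tc.png",B[:600,:800]);print(A.shape,B.shape)
for n,uv in(("scene",(265,170)),("top",(278,270))):print(onz(n,uv,.02))
# white barrel mask
for n,r in(("scene",(165,240,195,265)),("top",(185,255,285,355))):
    im=cv2.imread(f"pics/{n}0.png");m=np.zeros(im.shape[:2],np.uint8)
    y0,y1,x0,x1=r;h=cv2.cvtColor(im,cv2.COLOR_BGR2HSV)[y0:y1,x0:x1]
    m[y0:y1,x0:x1]=((h[...,2]>190)&(h[...,1]<60))*255
    cs=cv2.findContours(m,0,2)[0];c=max(cs,key=cv2.contourArea);print(n,cv2.contourArea(c),cv2.minAreaRect(c),cv2.boxPoints(cv2.minAreaRect(c)).round(1).tolist())
E
```

```text
(675, 788, 3) (595, 578, 3)
[ 0.44003384 -0.02386601  0.02      ]
[ 0.42935115 -0.02458624  0.02      ]
scene 810.5 ((229.60394287109375, 202.0395965576172), (19.137855529785156, 50.23686981201172), 39.28940963745117) [[206.3000030517578, 215.39999389648438], [238.10000610351562, 176.5], [252.89999389648438, 188.6999969482422], [221.10000610351562, 227.5]]
top 1297.5 ((323.8164367675781, 221.5438232421875), (25.700115203857422, 54.854827880859375), 42.87889862060547) [[295.70001220703125, 232.89999389648438], [333.1000061035156, 192.6999969482422], [351.8999938964844, 210.1999969482422], [314.6000061035156, 250.39999389648438]]
```

View pics/sc.png

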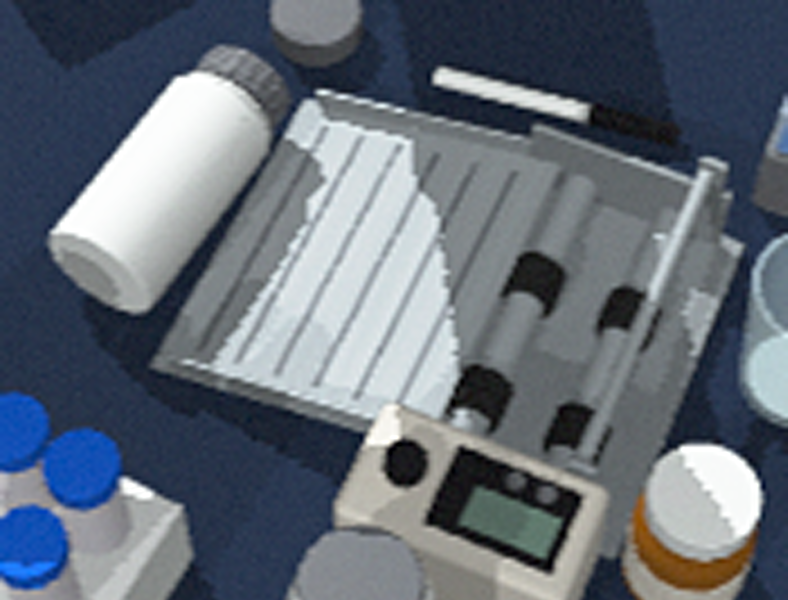

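View pics/tc.png

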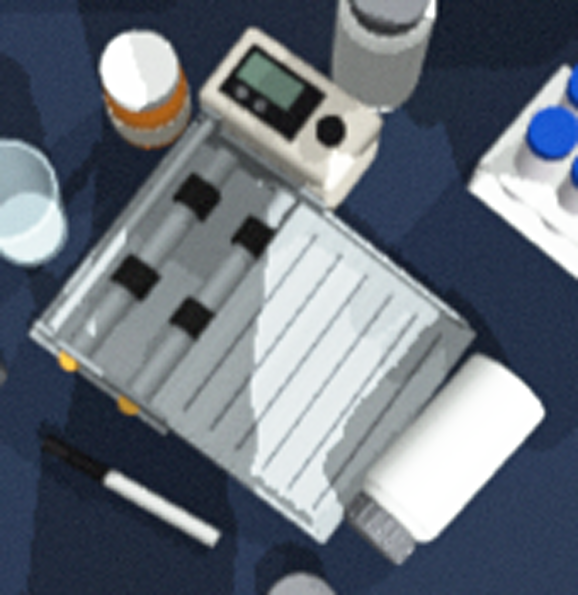

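Run:
```python
from h import *
S=lambda x,y:(195+(x+.5)/4.5-.5,165+(y+.5)/4.5-.5); T=lambda x,y:(190+(x+.5)/3.4-.5,90+(y+.5)/3.4-.5)
feats=[((-85,-86,2),(155,368),(473,333)),((-85,86,2),(288,140),(325,542)),
((75,-49,32),(480,395),(253,236)),((75,21,32),(533,283),(191,318)),((125,-49,32),(577,430),(197,197)),((125,21,32),(625,312),(133,277)),
((137,86,74),(710,165),(40,330))]
M=[];W=[]
for m,s,t in feats:
    p,e=tri(S(*s),T(*t)); q=onz("top",T(*t),m[2]/1000); q2=onz("scene",S(*s),m[2]/1000)
    print(m,p.round(3),round(e,4),q[:2].round(3),q2[:2].round(3)); M.append(m[:2]);W.append((q[:2]+q2[:2])/2 if m[1]!=86 else q[:2])
M=np.array(M)/1000;W=np.array(W)
z=(M-M.mean(0))@[1,1j]; w=(W-W.mean(0))@[1,1j]; th=np.angle((np.conj(z)*w).sum())
c,s=np.cos(th),np.sin(th);R=np.array([[c,-s],[s,c]]);o=W.mean(0)-R@M.mean(0)
print("roller",o,th,np.degrees(th));print((W-(M@R.T+o)).round(4))
# bottle
def pl(n,a,b):
    o1,d1=ray(n,a);_,d2=ray(n,b);return o1,np.cross(d1,d2)
o1,n1=pl("scene",S(237,103),S(101,270));o2,n2=pl("top",T(514,382),T(398,516))
d=np.cross(n1,n2);d/=np.linalg.norm(d)
print("axis dir",d,np.degrees(np.arctan2(d[1],d[0])))
for t in((514,382),(456,449),(398,516)):
    oo,dd=ray("top",T(*t)); k=n1@(o1-oo)/(n1@dd); P=oo+k*dd; Q=onz("top",T(*t),.031); print(P.round(4),Q.round(4),(R.T@(Q[:2]-o)).round(4))
for s in((237,103),(169,187),(101,270)):Q=onz("scene",S(*s),.031);print(Q.round(4),(R.T@(Q[:2]-o)).round(4))
```

```text
(-85, -86, 2) [ 0.62  -0.146  0.002] 0.003 [ 0.619 -0.147] [ 0.62  -0.144]
(-85, 86, 2) [ 0.477 -0.046 -0.031] 0.006 [ 0.476 -0.042] [ 0.499 -0.053]
(75, -49, 32) [0.683 0.005 0.027] 0.0011 [0.682 0.004] [0.686 0.005]
(75, 21, 32) [0.627 0.047 0.025] 0.0003 [0.626 0.046] [0.631 0.046]
(125, -49, 32) [0.711 0.044 0.027] 0.0034 [0.709 0.042] [0.714 0.045]
(125, 21, 32) [0.655 0.086 0.028] 0.0004 [0.654 0.085] [0.657 0.085]
(137, 86, 74) [0.61  0.139 0.075] 0.0017 [0.611 0.14 ] [0.61  0.138]
roller [ 0.598824   -0.02589774] 0.9313959626194039 53.36505771361643
[[ 0.0025 -0.0002]
 [-0.0026  0.0006]
 [ 0.0009 -0.0005]
 [ 0.0019 -0.0009]
 [-0.0011 -0.0018]
 [-0.0007 -0.0017]
 [-0.0009  0.0046]]
axis dir [-0.74088047  0.66237498 -0.11115533] 138.20208928790825
[ 0.5812 -0.1701  0.0259] [ 0.5804 -0.1691  0.031 ] [-0.1259 -0.0707]
[ 0.537  -0.1306  0.0193] [ 0.5359 -0.129   0.031 ] [-0.1203 -0.011 ]
[ 0.4929 -0.0912  0.0127] [ 0.492  -0.0895  0.031 ] [-0.1148  0.0478]
[ 0.4903 -0.0767  0.031 ] [-0.1056  0.0568]
[ 0.5344 -0.1202  0.031 ] [-0.1141 -0.0045]
[ 0.5755 -0.1612  0.031 ] [-0.1225 -0.062 ]
```

Run:
```python
from h import *
o=np.array([.5988,-.0259]);th=np.radians(53.4);R=np.array([[np.cos(th),-np.sin(th)],[np.sin(th),np.cos(th)]])
f=lambda P:(R.T@(P[:2]-o)).round(3)
# rack: blue caps tops; white rack corners in top view
for t in((365,115),(352,129),(391,136),(418,158),(392,162)):print("rack cap",f(onz("top",t,.115)))
for t in((328,146),(398,197),(357,108)):print("rack corner z.03/.06",f(onz("top",t,.03)),f(onz("top",t,.06)))
for t in((299,338),(296,320),(360,297),(330,318)):print("red",f(onz("top",t,.031)))
for t in((417,220),(417,275)):print("purple",f(onz("top",t,.031)))
print("cap",f(onz("top",(278,270),.02)))
for x,yy in((-.18,-.012),(-.165,-.012),(-.1,-.014),(0.06,-.014)):print(x,(R@[x,yy]+o).round(4))
print(proj("top",[list(R@[-.117,-.012]+o)+[.031]]),(R.T@(np.array([.1654,-.6539])-o)).round(3))
```

```text
rack cap [-0.057 -0.236]
rack cap [-0.052 -0.194]
rack cap [-0.127 -0.23 ]
rack cap [-0.199 -0.223]
rack cap [-0.16  -0.184]
rack corner z.03/.06 [-0.027 -0.161] [-0.029 -0.152]
rack corner z.03/.06 [-0.225 -0.157] [-0.22  -0.147]
rack corner z.03/.06 [-0.03  -0.277] [-0.031 -0.264]
red [-0.222  0.228]
red [-0.194  0.201]
red [-0.28   0.079]
red [-0.252  0.154]
purple [-0.289 -0.138]
purple [-0.356 -0.035]
cap [-0.1    0.137]
-0.18 [ 0.5011 -0.1776]
-0.165 [ 0.5101 -0.1655]
-0.1 [ 0.5504 -0.1145]
0.06 [0.6458 0.0139]
[[322.82205738 220.48289396]] [-0.763 -0.026]
```

The lying white bottle (scene 232,205; top 322,223) is confirmed as the one at the ramp's foot. In the roller frame it sits at about x −117, y −12 mm, yawed about −6°. The roller is at (0.599, −0.026), yaw 53.4°. I'm setting out now.

Call:
{"api": "step_arm", "payload": {
  "targets": [
    [3.0, -2.6, 0, 0, 0, 0, 0.36],
    [4.5, -3.9, 0, 0, 0, 0, 0.36],
    [4.5, -3.9, 0, 0, 0, 0, 0.36],
    [4.5, -3.9, 0, 0, 0, 0, 0.36],
    [4.5, -3.9, 0, 0, 0, 0, 0.36]
  ]
}}

```text
time_s: 0.72
position: [0.3253, -0.4246, 0.2225]
tcp_rot: [-0.0, 0.992, 0.124, -0.0]
contact_force: [0.4, 0.5, 0.1]
finger_gap: 0.0596
```

Call:
{"api": "step_arm", "payload": {
  "targets": [
    [4.5, -3.9, 0, 0, 0, 0, 0.36],
    [4.5, -3.9, 0, 0, 0, 0, 0.36],
    [4.5, -3.9, 0, 0, 0, 0, 0.36],
    [4.5, -3.9, 0, 0, 0, 0, 0.36],
    [4.5, -3.9, 0, 0, 0, 0, 0.36]
  ]
}}

```text
time_s: 1.35
position: [0.4954, -0.1806, 0.2225]
tcp_rot: [0.0, 0.992, 0.123, -0.0]
contact_force: [0.5, -0.9, 0.2]
finger_gap: 0.0598
```

Call:
{"api": "step_arm", "payload": {
  "targets": [
    [0, 0, 1, 0, 0, -8.2, 0.36],
    [0, 0, 3, 0, 0, -8.2, 0.36],
    [0, 0, 3, 0, 0, -8.2, 0.36],
    [0, 0, 2, 0, 0, -8.1, 0.36],
    [0, 0, 0, 0, 0, 0, 0.36]
  ]
}}

```text
time_s: 1.98
position: [0.4934, -0.1819, 0.1311]
tcp_rot: [-0.001, 0.918, 0.397, -0.001]
contact_force: [-0.1, 0.1, 0.8]
finger_gap: 0.06
```

```bash
cat >> h.py <<'E'
RO=np.array([.5988,-.0259]);RT=np.radians(53.4);RR=np.array([[np.cos(RT),-np.sin(RT)],[np.sin(RT),np.cos(RT)]])
def rep():
    from scipy.spatial.transform import Rotation as Ro
    s=state();q=s["tcp_rot"];M=Ro.from_quat(np.r_[q[1:],q[0]]).as_matrix();p=s["position"]
    print("t",round(s["time_s"],2),"roller",(RR.T@(p[:2]-RO)*1000).round(1),"z",round(p[2]*1000,1),"yawrel",round(np.degrees(np.arctan2(M[1,0],M[0,0]))-53.4,2),"tilt",M[:,2].round(3),"gap",round(s["finger_gap"],4),"F",np.r_[RR.T@s["contact_force"][:2],s["contact_force"][2]].round(2),"q",s["q"].round(2))
E
python3 - <<'E'
from h import *
rep()
a=capture("scene")[130:280,150:350];b=capture("top")[120:270,250:450]
cv2.imwrite("pics/c1.png",np.vstack([cv2.resize(x,(400*1,300),interpolation=cv2.INTER_CUBIC) for x in(a,b)]))
E
```

```text
t 1.98 roller [-188.1   -8.4] z 131.1 yawrel -6.58 tilt [-0.004  0.001 -1.   ] gap 0.06 F [0.05 0.11 0.84] q [ 0.52  0.37 -0.35  1.98  0.17  0.83 -0.67]
```

View pics/c1.png

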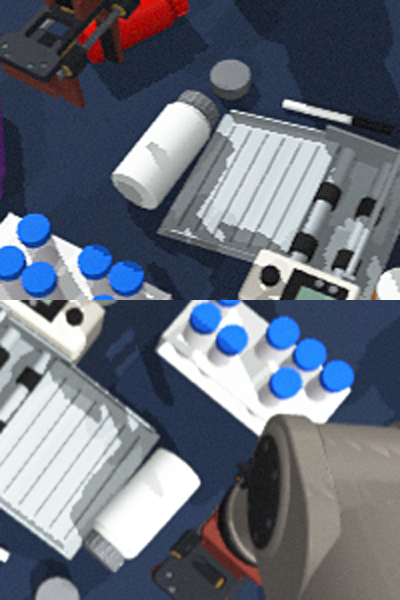

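Call:
{"api": "step_arm", "payload": {
  "targets": [
    [0, 0.4, 3, 0, 0, 0, 0.36],
    [0, 0, 4, 0, 0, 0, 0.36],
    [0, 0, 3, 0, 0, 0, 0.36],
    [0, 0, 1.1, 0, 0, 0, 0.36],
    [0.8, 0, 0, 0, 0, 0, 0.36]
  ]
}}

```text
time_s: 2.7
position: [0.5034, -0.1795, 0.0221]
tcp_rot: [0.0, 0.918, 0.397, -0.0]
contact_force: [0.3, 0.2, 0.4]
finger_gap: 0.06
```

Call:
{"api": "step_arm", "payload": {
  "targets": [
    [0.4, 0, 0, 0, 0, 0, 0.36],
    [0.3, 0, 0, 0, 0, 0, 0.36],
    [0, 0, 0, 0, 0, 0, 0.36]
  ]
}}

```text
time_s: 3.08
position: [0.5087, -0.1739, 0.0224]
tcp_rot: [0.0, 0.917, 0.398, 0.001]
contact_force: [-0.3, 0.2, -0.7]
finger_gap: 0.06
```

Run:
```python
from h import *
rep()
a=capture("scene")[150:260,180:330];b=capture("top")[160:270,270:420]
cv2.imwrite("pics/c2.png",np.hstack([cv2.resize(x,(400*1,300),interpolation=cv2.INTER_CUBIC) for x in(a,b)]))
```

```text
t 3.08 roller [-172.5  -15.9] z 22.4 yawrel -6.49 tilt [ 0.001 -0.    -1.   ] gap 0.06 F [-0.04  0.38 -0.68] q [ 0.44  0.55 -0.29  2.01  0.26  0.61 -0.78]
```

View pics/c2.png

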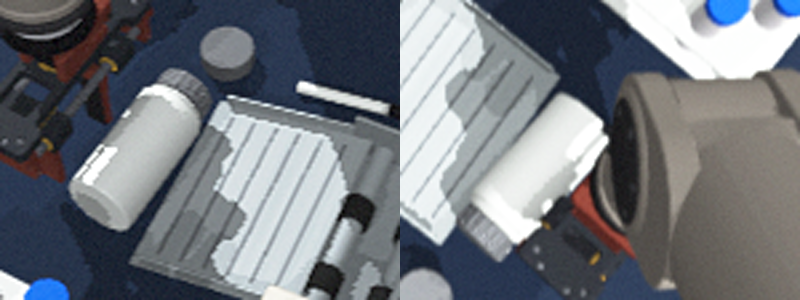

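Call:
{"api": "step_arm", "payload": {
  "targets": [
    [0.25, 0, 0, 0, 0, 0, 0.36],
    [0.25, 0, 0, 0, 0, 0, 0.36],
    [0.2, 0, 0, 0, 0, 0, 0.36],
    [0.2, 0, 0, 0, 0, 0, 0.36],
    [0.2, 0, 0, 0, 0, 0, 0.36]
  ]
}}

```text
time_s: 3.8
position: [0.5156, -0.1659, 0.0216]
tcp_rot: [0.0, 0.917, 0.398, -0.0]
contact_force: [0.3, -0.3, 0.4]
finger_gap: 0.0596
```

Call:
{"api": "step_arm", "payload": {
  "targets": [
    [0.15, 0, 0, 0, 0, 0, 0.36],
    [0.15, 0, 0, 0, 0, 0, 0.36],
    [0.15, 0, 0, 0, 0, 0, 0.36],
    [0.15, 0, 0, 0, 0, 0, 0.36],
    [0.15, 0, 0, 0, 0, 0, 0.36]
  ]
}}

```text
time_s: 4.42
position: [0.5207, -0.1604, 0.0217]
tcp_rot: [0.0, 0.917, 0.398, 0.0]
contact_force: [-0.9, -0.1, -0.0]
finger_gap: 0.0599
```

```bash
cat >> h.py <<'E'
def snap(name):
    rep();a=capture("scene")[150:260,190:340];b=capture("top")[120:250,220:370]
    cv2.imwrite(name,np.hstack([cv2.resize(x,None,fx=2.66,fy=2.66,interpolation=cv2.INTER_CUBIC)[:292] for x in(a,b)]))
E
python3 -c "
from h import *
snap('pics/c3.png')"
```

```text
t 4.42 roller [-154.6  -17.5] z 21.7 yawrel -6.5 tilt [ 0. -0. -1.] gap 0.0599 F [-0.62  0.63 -0.  ] q [ 0.41  0.56 -0.29  2.    0.26  0.62 -0.8 ]
```

View pics/c3.png

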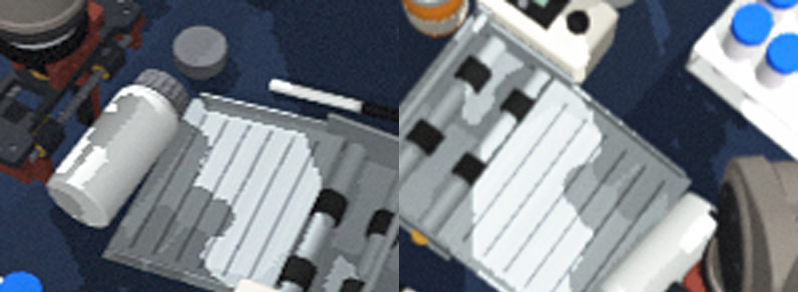

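Call:
{"api": "step_arm", "payload": {
  "targets": [
    [0.15, 0, 0, 0, 0, -0.4, 0.36],
    [0.15, 0, 0, 0, 0, -0.4, 0.36],
    [0.15, 0, 0, 0, 0, -0.4, 0.36],
    [0.15, 0, 0, 0, 0, -0.4, 0.36],
    [0.15, 0, 0, 0, 0, -0.4, 0.36]
  ]
}}

```text
time_s: 5.15
position: [0.5258, -0.1549, 0.0217]
tcp_rot: [0.0, 0.91, 0.414, 0.0]
contact_force: [-0.7, 0.4, -0.0]
finger_gap: 0.0594
```

Call:
{"api": "step_arm", "payload": {
  "targets": [
    [0.15, 0, 0, 0, 0, -0.5, 0.36],
    [0.15, 0, 0, 0, 0, -0.5, 0.36],
    [0.15, 0, 0, 0, 0, -0.5, 0.36],
    [0.15, 0, 0, 0, 0, -0.5, 0.36],
    [0.15, 0, 0, 0, 0, -0.5, 0.36]
  ]
}}

```text
time_s: 5.78
position: [0.5306, -0.1493, 0.0217]
tcp_rot: [0.0, 0.901, 0.434, -0.0]
contact_force: [-0.7, -2.6, 0.7]
finger_gap: 0.0599
```

Call:
{"api": "step_arm", "payload": {
  "targets": [
    [0.15, 0, 0, 0, 0, -0.5, 0.36],
    [0.15, 0, 0, 0, 0, -0.5, 0.36],
    [0.15, 0, 0, 0, 0, -0.5, 0.36],
    [0.15, 0, 0, 0, 0, -0.5, 0.36],
    [0.15, 0, 0, 0, 0, 0, 0.36]
  ]
}}

```text
time_s: 6.4
position: [0.5343, -0.1457, 0.0219]
tcp_rot: [0.001, 0.894, 0.448, -0.001]
contact_force: [-2.3, -6.1, 5.1]
finger_gap: 0.0594
```

```bash
python3 -c "
from h import *
snap('pics/c4.png')"
```

```text
t 6.4 roller [-134.6  -19.7] z 21.9 yawrel -0.13 tilt [-0.001 -0.002 -1.   ] gap 0.0594 F [-6.26 -1.75  5.1 ] q [ 0.4   0.57 -0.32  1.97  0.29  0.64 -0.75]
```

View pics/c4.png

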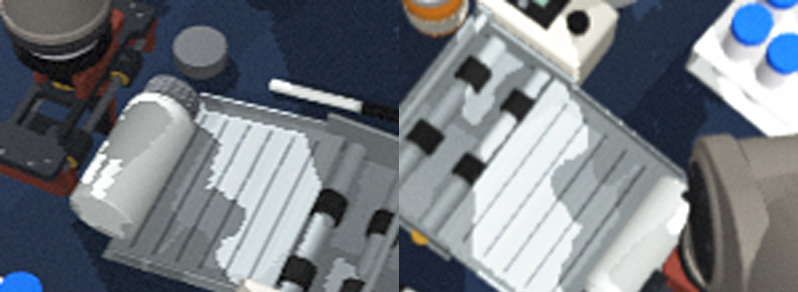

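Run:
```python
from h import *
S=lambda x,y:(190+x/2.66,150+y/2.66)
for n,p in(("base centre",(98,212)),("shoulder",(165,105)),("cap end",(180,85))):
    P=onz("scene",S(*p),.033);print(n,(RR.T@(P[:2]-RO)*1000).round(1))
```

```text
base centre [-95.7 -65.9]
shoulder [-92.1  54.9]
cap end [-89.3  80.1]
```

Call:
{"api": "step_arm", "payload": {
  "targets": [
    [0.2, 0, -0.04, 0, 0, 0, 0.36],
    [0.2, 0, -0.05, 0, 0, 0, 0.36],
    [0.2, 0, -0.05, 0, 0, 0, 0.36],
    [0.2, 0, -0.05, 0, 0, 0, 0.36],
    [0.2, 0, -0.05, 0, 0, 0, 0.36]
  ]
}}

```text
time_s: 7.12
position: [0.5391, -0.1389, 0.0243]
tcp_rot: [0.001, 0.894, 0.448, -0.002]
contact_force: [-6.6, -9.0, 7.8]
finger_gap: 0.06
```

Call:
{"api": "step_arm", "payload": {
  "targets": [
    [0.2, 0, -0.15, 0, 0, 0, 0.36],
    [0.2, 0, -0.15, 0, 0, 0, 0.36],
    [0.2, 0, -0.1, 0, 0, 0, 0.36]
  ]
}}

```text
time_s: 7.5
position: [0.5426, -0.1341, 0.0283]
tcp_rot: [0.001, 0.894, 0.448, -0.003]
contact_force: [-6.7, -9.5, 8.8]
finger_gap: 0.0597
```

```bash
python3 -c "
from h import *
rep()"
```

```text
t 7.5 roller [-120.4  -19.4] z 28.3 yawrel -0.16 tilt [-0.004 -0.004 -1.   ] gap 0.0597 F [-11.64  -0.34   8.84] q [ 0.38  0.57 -0.32  1.96  0.29  0.66 -0.76]
```

```bash
cat > plan.py <<'E'
import numpy as np
def Cz(x): return 33.2+.2095*(x+85) if x<66 else (20+np.sqrt(45**2-(x-75)**2))
def tcp(x,th,s):
    t=np.radians(th);n=np.array([np.cos(t),np.sin(t)]);u=np.array([-np.sin(t),np.cos(t)])
    return np.array([x,Cz(x)])-41*n-s*u
def rows(seq,p=None,th0=0):
    for x,th,s in seq:
        q=tcp(x,th,s);d=q-p;t=np.radians(th0)
        print([round(v,2) for v in((d@[np.cos(t),np.sin(t)])/10,-(d@[-np.sin(t),np.cos(t)])/10)],th-th0,"tcp",q.round(1));p,th0=q,th
E
python3 - <<'E'
from plan import *
x0=-79.4
rows([(x0+i*1,20*i/6,6+4*i/6) for i in range(0,7)]+[(x0+6+2.5*i,20,10) for i in range(1,4)],tcp(x0,0,6))
E
```

```text
[np.float64(0.0), np.float64(-0.0)] 0.0 tcp [-120.4   28.4]
[np.float64(0.15), np.float64(0.28)] 3.3333333333333335 tcp [-118.9   25.5]
[np.float64(0.15), np.float64(0.29)] 3.3333333333333335 tcp [-117.3   22.7]
[np.float64(0.16), np.float64(0.29)] 3.333333333333333 tcp [-115.4   20. ]
[np.float64(0.16), np.float64(0.3)] 3.333333333333334 tcp [-113.3   17.3]
[np.float64(0.16), np.float64(0.31)] 3.333333333333334 tcp [-111.    14.7]
[np.float64(0.17), np.float64(0.31)] 3.333333333333332 tcp [-108.5   12.2]
[np.float64(0.25), np.float64(0.04)] 0.0 tcp [-106.    12.7]
[np.float64(0.25), np.float64(0.04)] 0 tcp [-103.5   13.3]
[np.float64(0.25), np.float64(0.04)] 0 tcp [-101.    13.8]
```

Call:
{"api": "step_arm", "payload": {
  "targets": [
    [0.15, 0, 0.28, 0, 3.3, 0, 0.36],
    [0.15, 0, 0.29, 0, 3.3, 0, 0.36],
    [0.16, 0, 0.29, 0, 3.3, 0, 0.36],
    [0.16, 0, 0.3, 0, 3.4, 0, 0.36],
    [0.16, 0, 0.3, 0, 3.4, 0, 0.36]
  ]
}}

```text
time_s: 8.12
position: [0.5499, -0.1232, 0.0144]
tcp_rot: [-0.065, 0.884, 0.445, 0.13]
contact_force: [-2.2, -3.3, 1.3]
finger_gap: 0.0601
```

Call:
{"api": "step_arm", "payload": {
  "targets": [
    [0.17, 0, 0.3, 0, 3.3, 0, 0.36],
    [0.2, 0, 0.03, 0, 0, 0, 0.36]
  ]
}}

```text
time_s: 8.38
position: [0.5517, -0.1204, 0.0116]
tcp_rot: [-0.079, 0.881, 0.441, 0.154]
contact_force: [-1.9, -1.7, 2.1]
finger_gap: 0.0595
```

```bash
python3 -c "
from h import *
snap('pics/c5.png')"
```

```text
t 8.38 roller [-104.   -18.5] z 11.6 yawrel -0.2 tilt [ 0.203  0.275 -0.94 ] gap 0.0595 F [-2.53  0.55  2.06] q [ 0.78  0.66 -0.61  2.03  0.07  0.43 -0.41]
```

View pics/c5.png

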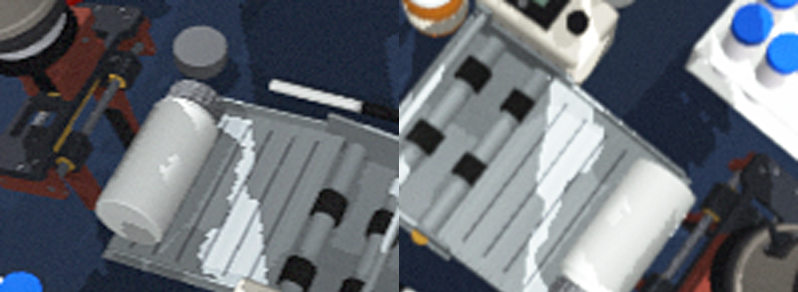

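Call:
{"api": "step_arm", "payload": {
  "targets": [
    [0.25, 0, 0.03, 0, 0, 0, 0.36],
    [0.25, 0, 0.03, 0, 0, 0, 0.36],
    [0.25, 0, 0.03, 0, 0, 0, 0.36],
    [0.25, 0, 0.03, 0, 0, 0, 0.36],
    [0.25, 0, 0.03, 0, 0, 0, 0.36]
  ]
}}

```text
time_s: 9.1
position: [0.5603, -0.1092, 0.0154]
tcp_rot: [-0.078, 0.88, 0.443, 0.155]
contact_force: [-0.9, -2.4, 1.0]
finger_gap: 0.0597
```

Call:
{"api": "step_arm", "payload": {
  "targets": [
    [0.25, 0, 0.03, 0, 0, 0, 0.36],
    [0.25, 0, 0.03, 0, 0, 0, 0.36],
    [0.25, 0, 0.03, 0, 0, 0, 0.36],
    [0.25, 0, 0.03, 0, 0, 0, 0.36],
    [0.25, 0, 0.03, 0, 0, 0, 0.36]
  ]
}}

```text
time_s: 9.72
position: [0.5676, -0.0995, 0.0183]
tcp_rot: [-0.078, 0.88, 0.442, 0.155]
contact_force: [-2.5, -2.0, 0.7]
finger_gap: 0.0597
```

```bash
python3 -c "
from h import *
rep()"
```

```text
t 9.72 roller [-77.7 -18.9] z 18.3 yawrel -0.0 tilt [ 0.204  0.275 -0.94 ] gap 0.0597 F [-3.12  0.84  0.73] q [ 0.72  0.65 -0.6   2.01  0.07  0.43 -0.45]
```

Call:
{"api": "step_arm", "payload": {
  "targets": [
    [0.3, 0, 0.04, 0, 0, 0, 0.36],
    [0.3, 0, 0.04, 0, 0, 0, 0.36],
    [0.3, 0, 0.04, 0, 0, 0, 0.36],
    [0.3, 0, 0.04, 0, 0, 0, 0.36],
    [0.3, 0, 0.04, 0, 0, 0, 0.36]
  ]
}}

```text
time_s: 10.35
position: [0.5765, -0.0875, 0.0216]
tcp_rot: [-0.078, 0.88, 0.442, 0.155]
contact_force: [-2.5, -1.5, 0.7]
finger_gap: 0.06
```

Call:
{"api": "step_arm", "payload": {
  "targets": [
    [0.3, 0, 0.04, 0, 0, 0, 0.36],
    [0.3, 0, 0.04, 0, 0, 0, 0.36],
    [0.3, 0, 0.04, 0, 0, 0, 0.36],
    [0.3, 0, 0.04, 0, 0, 0, 0.36],
    [0.3, 0, 0.04, 0, 0, 0, 0.36]
  ]
}}

```text
time_s: 10.98
position: [0.5852, -0.0757, 0.0248]
tcp_rot: [-0.078, 0.88, 0.442, 0.155]
contact_force: [-2.0, -2.4, 1.1]
finger_gap: 0.0601
```

Call:
{"api": "step_arm", "payload": {
  "targets": [
    [0.3, 0, 0.04, 0, 0, 0, 0.36],
    [0.3, 0, 0.04, 0, 0, 0, 0.36],
    [0.3, 0, 0.04, 0, 0, 0, 0.36],
    [0.3, 0, 0.04, 0, 0, 0, 0.36],
    [0.3, 0, 0.04, 0, 0, 0, 0.36]
  ]
}}

```text
time_s: 11.6
position: [0.5941, -0.0638, 0.0281]
tcp_rot: [-0.078, 0.88, 0.442, 0.155]
contact_force: [-0.4, -2.0, 1.2]
finger_gap: 0.0595
```

```bash
python3 -c "
from h import *
snap('pics/c6.png')"
```

```text
t 11.6 roller [-33.2 -18.8] z 28.1 yawrel -0.0 tilt [ 0.204  0.275 -0.94 ] gap 0.0595 F [-1.87 -0.84  1.21] q [ 0.63  0.64 -0.58  1.98  0.06  0.44 -0.52]
```

View pics/c6.png

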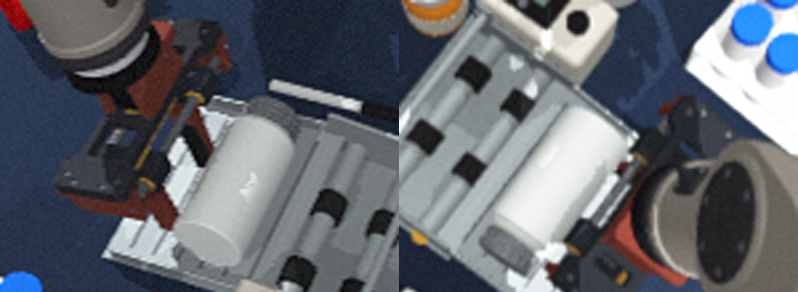

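Call:
{"api": "step_arm", "payload": {
  "targets": [
    [0.3, 0, 0.04, 0, 0, 0, 0.36],
    [0.3, 0, 0.04, 0, 0, 0, 0.36],
    [0.3, 0, 0.04, 0, 0, 0, 0.36],
    [0.3, 0, 0.04, 0, 0, 0, 0.36],
    [0.3, 0, 0.04, 0, 0, 0, 0.36]
  ]
}}

```text
time_s: 12.32
position: [0.6029, -0.052, 0.0313]
tcp_rot: [-0.078, 0.88, 0.442, 0.155]
contact_force: [-2.0, -2.9, 1.4]
finger_gap: 0.0596
```

Call:
{"api": "step_arm", "payload": {
  "targets": [
    [0.3, 0, 0.04, 0, 0, 0, 0.36],
    [0.3, 0, 0.04, 0, 0, 0, 0.36],
    [0.3, 0, 0.04, 0, 0, 0, 0.36],
    [0.3, 0, 0.04, 0, 0, 0, 0.36],
    [0.3, 0, 0.04, 0, 0, 0, 0.36]
  ]
}}

```text
time_s: 12.95
position: [0.6117, -0.0401, 0.0346]
tcp_rot: [-0.078, 0.88, 0.442, 0.155]
contact_force: [-1.7, -2.7, 0.6]
finger_gap: 0.0597
```

Call:
{"api": "step_arm", "payload": {
  "targets": [
    [0.3, 0, 0.04, 0, 0, 0, 0.36],
    [0.3, 0, 0.04, 0, 0, 0, 0.36],
    [0.3, 0, 0.04, 0, 0, 0, 0.36],
    [0.3, 0, 0.04, 0, 0, 0, 0.36],
    [0.3, 0, 0.04, 0, 0, 0, 0.36]
  ]
}}

```text
time_s: 13.58
position: [0.6205, -0.0282, 0.0378]
tcp_rot: [-0.078, 0.88, 0.442, 0.155]
contact_force: [-2.5, -3.0, 1.5]
finger_gap: 0.0594
```

```bash
python3 -c "
from h import *
rep()
from plan import *
x0=46
print(tcp(x0,20,10))
# tilt eases 20->8, s 10->6 between x 46 and 80, then push on
seq=[(x0+2*i,20-11*min(i,14)/14,10-4*min(i,14)/14) for i in range(1,29)]
rows(seq,tcp(x0,20,10),20)
"
```

```text
t 13.57 roller [ 11.1 -18.8] z 37.8 yawrel -0.0 tilt [ 0.204  0.275 -0.94 ] gap 0.0594 F [-3.85  0.21  1.49] q [ 0.54  0.64 -0.56  1.93  0.06  0.46 -0.59]
[10.89280398 37.22474792]
[np.float64(0.19), np.float64(-0.06)] -0.7857142857142847 tcp [12.5 38.4]
[np.float64(0.19), np.float64(-0.06)] -0.7857142857142883 tcp [14.1 39.6]
[np.float64(0.19), np.float64(-0.06)] -0.7857142857142847 tcp [15.7 40.8]
[np.float64(0.19), np.float64(-0.06)] -0.7857142857142847 tcp [17.3 42. ]
[np.float64(0.19), np.float64(-0.07)] -0.7857142857142847 tcp [19.  43.2]
[np.float64(0.19), np.float64(-0.07)] -0.7857142857142883 tcp [20.6 44.4]
[np.float64(0.19), np.float64(-0.07)] -0.7857142857142847 tcp [22.3 45.6]
[np.float64(0.19), np.float64(-0.08)] -0.7857142857142847 tcp [24.  46.8]
[np.float64(0.19), np.float64(-0.08)] -0.7857142857142865 tcp [25.7 48. ]
[np.float64(0.18), np.float64(-0.01)] -0.7857142857142865 tcp [27.4 48.5]
[np.float64(0.19), np.float64(-0.08)] -0.7857142857142847 tcp [29.2 49.7]
[np.float64(0.19), np.float64(-0.07)] -0.7857142857142865 tcp [30.9 50.7]
[np.float64(0.19), np.float64(-
[... 211 characters left out ...]
0 tcp [38.4 52.6]
[np.float64(0.19), np.float64(0.05)] 0.0 tcp [40.4 52.4]
[np.float64(0.19), np.float64(0.06)] 0.0 tcp [42.4 52.1]
[np.float64(0.19), np.float64(0.07)] 0.0 tcp [44.4 51.8]
[np.float64(0.19), np.float64(0.08)] 0.0 tcp [46.4 51.3]
[np.float64(0.19), np.float64(0.09)] 0.0 tcp [48.4 50.7]
[np.float64(0.19), np.float64(0.1)] 0.0 tcp [50.4 50.1]
[np.float64(0.19), np.float64(0.11)] 0.0 tcp [52.4 49.3]
[np.float64(0.18), np.float64(0.12)] 0.0 tcp [54.4 48.5]
[np.float64(0.18), np.float64(0.13)] 0.0 tcp [56.4 47.5]
[np.float64(0.18), np.float64(0.14)] 0.0 tcp [58.4 46.3]
[np.float64(0.18), np.float64(0.16)] 0.0 tcp [60.4 45.1]
[np.float64(0.18), np.float64(0.17)] 0.0 tcp [62.4 43.7]
```

Call:
{"api": "step_arm", "payload": {
  "targets": [
    [0.19, 0, -0.06, 0, -0.8, 0, 0.36],
    [0.19, 0, -0.06, 0, -0.8, 0, 0.36],
    [0.19, 0, -0.06, 0, -0.8, 0, 0.36],
    [0.19, 0, -0.06, 0, -0.8, 0, 0.36],
    [0.19, 0, -0.07, 0, -0.8, 0, 0.36]
  ]
}}

```text
time_s: 14.2
position: [0.6253, -0.0218, 0.0439]
tcp_rot: [-0.062, 0.885, 0.445, 0.124]
contact_force: [-1.6, -1.9, 1.0]
finger_gap: 0.0595
```

Call:
{"api": "step_arm", "payload": {
  "targets": [
    [0.19, 0, -0.07, 0, -0.8, 0, 0.36],
    [0.19, 0, -0.07, 0, -0.8, 0, 0.36],
    [0.19, 0, -0.07, 0, -0.8, 0, 0.36],
    [0.19, 0, -0.07, 0, -0.8, 0, 0.36],
    [0.19, 0, -0.05, 0, -0.8, 0, 0.36]
  ]
}}

```text
time_s: 14.82
position: [0.63, -0.0154, 0.0492]
tcp_rot: [-0.047, 0.889, 0.447, 0.093]
contact_force: [-3.5, -1.1, 1.4]
finger_gap: 0.0599
```

Call:
{"api": "step_arm", "payload": {
  "targets": [
    [0.19, 0, -0.06, 0, -0.8, 0, 0.36],
    [0.19, 0, -0.06, 0, -0.8, 0, 0.36],
    [0.19, 0, -0.06, 0, -0.8, 0, 0.36],
    [0.19, 0, -0.05, 0, -0.8, 0, 0.36],
    [0.2, 0, 0.03, 0, 0, 0, 0.36]
  ]
}}

```text
time_s: 15.45
position: [0.6361, -0.0071, 0.0532]
tcp_rot: [-0.034, 0.891, 0.448, 0.069]
contact_force: [0.3, -0.5, -0.1]
finger_gap: 0.0599
```

```bash
python3 -c "
from h import *
rep()"
```

```text
t 15.45 roller [ 37.3 -18.7] z 53.2 yawrel 0.05 tilt [ 0.092  0.123 -0.988] gap 0.0599 F [-0.21 -0.51 -0.09] q [ 0.27  0.61 -0.39  1.83  0.17  0.65 -0.81]
```

Call:
{"api": "step_arm", "payload": {
  "targets": [
    [0.2, 0, 0.04, 0, 0, 0, 0.36],
    [0.19, 0, 0.05, 0, 0, 0, 0.36],
    [0.19, 0, 0.06, 0, 0, 0, 0.36],
    [0.19, 0, 0.07, 0, 0, 0, 0.36],
    [0.19, 0, 0.08, 0, 0, 0, 0.36]
  ]
}}

```text
time_s: 16.08
position: [0.6416, 0.0001, 0.0514]
tcp_rot: [-0.034, 0.891, 0.448, 0.069]
contact_force: [0.3, -0.1, 0.7]
finger_gap: 0.0596
```

Call:
{"api": "step_arm", "payload": {
  "targets": [
    [0.19, 0, 0.09, 0, 0, 0, 0.36],
    [0.19, 0, 0.1, 0, 0, 0, 0.36],
    [0.19, 0, 0.11, 0, 0, 0, 0.36],
    [0.18, 0, 0.12, 0, 0, 0, 0.36],
    [0.18, 0, 0.12, 0, 0, 0, 0.36]
  ]
}}

```text
time_s: 16.7
position: [0.6476, 0.0082, 0.0475]
tcp_rot: [-0.034, 0.891, 0.448, 0.069]
contact_force: [0.1, 0.7, 0.3]
finger_gap: 0.0597
```

```bash
python3 -c "
from h import *
rep();a=capture('scene')[165:285,215:365];b=capture('top')[110:230,200:350]
cv2.imwrite('pics/c7.png',np.hstack([cv2.resize(x,None,fx=2.66,fy=2.66,interpolation=cv2.INTER_CUBIC) for x in(a,b)]))"
```

```text
t 16.7 roller [ 56.5 -18.8] z 47.5 yawrel -0.0 tilt [ 0.091  0.123 -0.988] gap 0.0597 F [0.62 0.28 0.29] q [ 0.23  0.63 -0.38  1.81  0.17  0.65 -0.84]
```

View pics/c7.png

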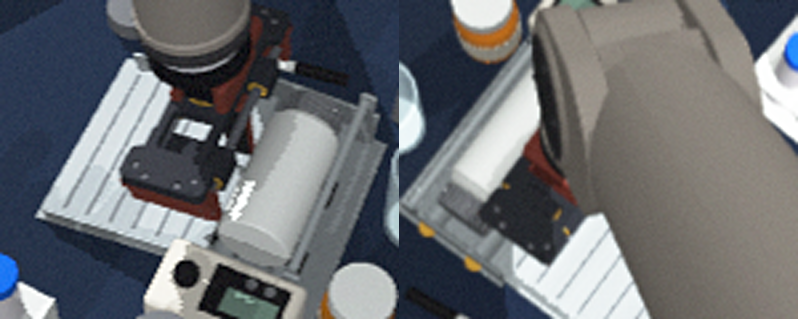

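The bottle is between the rollers (scene crop 280,190; top crop 490,140). I'll give it one gentle seating push.

Call:
{"api": "step_arm", "payload": {
  "targets": [
    [0.15, 0, 0.03, 0, 0, 0, 0.36],
    [0.15, 0, 0.03, 0, 0, 0, 0.36],
    [0.12, 0, 0.02, 0, 0, 0, 0.36],
    [0, 0, 0, 0, 0, 0, 0.36]
  ]
}}

```text
time_s: 17.3
position: [0.6495, 0.0103, 0.0471]
tcp_rot: [-0.034, 0.891, 0.448, 0.068]
contact_force: [-3.0, -3.8, 1.8]
finger_gap: 0.0597
```

```bash
python3 -c "
from h import *
rep()"
```

```text
t 17.3 roller [ 59.3 -19.1] z 47.1 yawrel -0.06 tilt [ 0.09   0.122 -0.988] gap 0.0597 F [-4.84  0.17  1.82] q [ 0.23  0.63 -0.38  1.8   0.17  0.65 -0.85]
```

Contact at 4.8 N puts the bottle's axis at x ≈ 99 mm, so it is seated. Now I'll back off, go up, and look.

Call:
{"api": "step_arm", "payload": {
  "targets": [
    [-0.3, 0, 0, 0, 0, 0, 0.36],
    [-1, 0, 0, 0, 0, 0, 0.36],
    [-2.5, 0, 0, 0, 0, 0, 0.36],
    [-2.5, 0, -1, 0, 0, 0, 0.36],
    [-2, 0, -4, 0, 0, 0, 0.36]
  ]
}}

```text
time_s: 17.92
position: [0.5942, -0.0609, 0.0825]
tcp_rot: [-0.036, 0.891, 0.448, 0.067]
contact_force: [-0.4, -0.7, 0.3]
finger_gap: 0.0595
```

Call:
{"api": "step_arm", "payload": {
  "targets": [
    [-3, 0, -5, 0, 0, 0, 0.36],
    [-4, 0, -4, 0, 0, 0, 0.36],
    [-5, 0, 0, 0, 0, 0, 0.36],
    [-5, 0, 0, 0, 0, 0, 0.36],
    [-4, 0, 0, 0, 0, 0, 0.36]
  ]
}}

```text
time_s: 18.55
position: [0.4632, -0.2398, 0.1409]
tcp_rot: [-0.034, 0.891, 0.448, 0.069]
contact_force: [0.1, -0.3, -0.1]
finger_gap: 0.0601
```

Call:
{"api": "step_arm", "payload": {
  "targets": [
    [-4, 0, 0, 0, 0, 0, 0.36],
    [-2, 0, 0, 0, 0, 0, 0.36],
    [0, 0, 0, 0, 0, 0, 0.36],
    [0, 0, 0, 0, 0, 0, 0.36]
  ]
}}

```text
time_s: 19.05
position: [0.4301, -0.2847, 0.1321]
tcp_rot: [-0.034, 0.89, 0.449, 0.069]
contact_force: [-0.8, 1.0, 0.4]
finger_gap: 0.0596
```

```bash
python3 -c "
from h import *
rep();A=capture('scene');B=capture('top');cv2.imwrite('pics/sF.png',A);cv2.imwrite('pics/tF.png',B)
a=A[130:330,170:420];b=B[60:300,170:400]
f=lambda x:cv2.resize(x,(400,int(400*x.shape[0]/x.shape[1])),interpolation=cv2.INTER_CUBIC)
a,b=f(a),f(b);h=min(len(a),len(b));print(a.shape,b.shape);cv2.imwrite('pics/c8.png',np.hstack([a[:h],b[:h]]))"
```

```text
t 19.05 roller [-308.4  -18.9] z 132.1 yawrel 0.08 tilt [ 0.092  0.123 -0.988] gap 0.0596 F [0.32 1.17 0.43] q [ 0.93  0.37 -0.44  2.    0.    0.79 -0.12]
(320, 400, 3) (417, 400, 3)
```

View pics/c8.png

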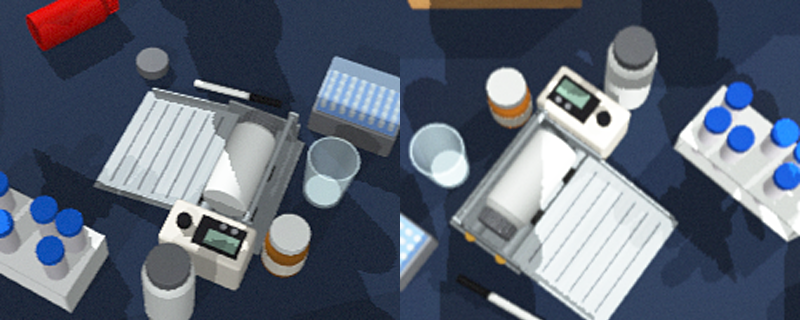

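Run:
```python
from h import *
k=230/400
for n,(x,y) in(("base",(163,144)),("shoulder",(107,206)),("cap end",(94,223))):
    P=onz("top",(170+x*k,60+y*k),.057);print(n,(RR.T@(P[:2]-RO)*1000).round(1))
for y in(-70,-56,56,84):
    P=list(RR@[.1,(-14+(y if abs(y)!=70 else -56))/1000]+RO)+[.057];print(y,((proj("top",[P])[0]-[170,60])/k).round(0))
```

```text
base [ 92.4 -73.5]
shoulder [101.9  34.5]
cap end [102.1  61.8]
-70 [157. 143.]
-56 [157. 143.]
56 [105. 212.]
84 [ 91. 229.]
```

Run:
```python
from h import *
for n,f in(("top","pics/tF.png"),("scene","pics/sF.png")):
    g=cv2.cvtColor(cv2.imread(f),cv2.COLOR_BGR2GRAY).astype(np.float32)
    def prof(pts):
        uv=proj(n,[list(RR@[x/1000,y/1000]+RO)+[.057] for x,y in pts]).astype(np.float32)
        return cv2.remap(g,uv[:,0:1],uv[:,1:2],1).ravel().astype(int).tolist()
    print(n,"x 56..146 step 3")
    for y in(-62,-50,-30,-14,0,20,30):print(y,prof([(x,y) for x in range(56,147,3)]))
    print("along y -90..84 step 3 at x=92,100,108")
    for x in(92,100,108):print(x,prof([(x,y) for y in range(-90,85,3)]))
```

```text
top x 56..146 step 3
-62 [226, 150, 176, 229, 242, 252, 254, 255, 255, 255, 255, 255, 255, 255, 255, 255, 255, 255, 254, 254, 252, 237, 227, 215, 198, 154, 128, 151, 169, 144, 125]
-50 [214, 102, 40, 62, 214, 254, 254, 255, 255, 255, 255, 255, 255, 255, 255, 255, 255, 255, 250, 238, 234, 229, 226, 218, 202, 152, 128, 149, 170, 143, 133]
-30 [230, 150, 178, 228, 241, 252, 254, 255, 255, 255, 255, 255, 251, 240, 237, 239, 240, 241, 240, 239, 235, 231, 227, 219, 201, 155, 126, 148, 172, 135, 125]
-14 [242, 164, 218, 240, 241, 251, 254, 255, 249, 242, 230, 229, 232, 235, 238, 239, 240, 241, 240, 239, 236, 231, 227, 221, 203, 157, 118, 147, 171, 151, 131]
0 [241, 171, 179, 236, 242, 252, 226, 197, 206, 215, 223, 228, 231, 235, 238, 239, 240, 241, 241, 238, 236, 232, 229, 222, 206, 163, 134, 145, 172, 148, 134]
20 [247, 143, 48, 53, 113, 166, 183, 195, 207, 212, 221, 227, 232, 235, 237, 239, 241, 241, 240, 239, 236, 232, 229, 223, 210, 166, 122, 144, 173, 155, 143]
30 [244, 150, 41, 31, 105, 167, 181, 194, 206, 213, 219, 226, 230, 234, 237, 238, 240, 240, 241, 238, 236, 234, 230, 223, 208,
[... 2311 characters left out ...]
92, 190, 191, 191, 191, 191, 191, 192, 190, 189, 194, 191, 190, 190, 190, 191, 179, 129, 91, 88, 89, 90, 91, 89]
100 [210, 236, 189, 105, 131, 131, 133, 131, 154, 169, 168, 171, 168, 211, 245, 244, 244, 244, 244, 244, 246, 241, 210, 193, 198, 197, 197, 196, 195, 196, 197, 196, 196, 196, 196, 196, 197, 197, 196, 195, 196, 195, 196, 196, 194, 195, 196, 196, 196, 194, 195, 182, 141, 85, 91, 87, 95, 90, 91]
108 [227, 241, 189, 101, 131, 131, 130, 130, 168, 171, 170, 169, 173, 225, 229, 229, 230, 231, 226, 194, 193, 195, 195, 195, 195, 195, 194, 192, 193, 195, 194, 195, 195, 196, 195, 195, 194, 196, 192, 196, 196, 195, 193, 195, 196, 194, 196, 194, 196, 197, 199, 159, 100, 86, 86, 94, 89, 89, 90]
```

```bash
python3 -c "
from h import *
rep();print(hand_in())"
```

```text
t 19.15 roller [-308.1  -18.9] z 132.1 yawrel 0.13 tilt [ 0.092  0.123 -0.988] gap 0.0597 F [ 0.17  0.88 -0.11] q [ 0.92  0.37 -0.44  2.    0.    0.79 -0.12]
the job is handed in; nothing more can be done
None
```

The bottle is lying in the groove between the two rollers, and I handed the job in at 19.15 s of the 48 s allowed. I pushed it from behind with two spread fingertips, squaring it on the bench first.

**Pushing force:** With the fingers upright, it rose to about 12 N at the ramp's foot. I tilted the hand back 20°, which brought it down to 2–4 N for the rest of the ramp. A last gentle push met 4.8 N with the bottle's axis at about x = 99 mm, and then I drew the hand clear.

**Final checks:**
- **Squareness:** In the top view the barrel's two long edges sit at about x = 66–69 mm and 128–131 mm in the roller's frame, the same along its length. That puts the axis at x ≈ 99 mm, square to the rollers.
- **Bystanders:** In the last picture, nothing in view appears to have moved. I did not measure their positions, and the purple bottle was outside that crop.

**Less certain:**
- **Sideways position:** I only know this roughly. The two views put the barrel's middle somewhere between y = -6 and -20 mm, against the wanted -14 mm.
- **Yaw by eye:** My first hand-picked points on the final picture suggested a small yaw, which the edge profiles did not show.
- **Contact going over the top:** The force read about zero as the bottle crossed the front roller and dropped in, so the fingers may have left it briefly at that point.

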